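# Seat a valve cap and hold the test lever in the green

### The arm

A 6-joint arm with a two-finger parallel gripper is mounted at the origin on the work surface. World frame = base frame: x ahead of the robot, y to its left, z up, the work surface at z = 0. Lengths are in m, angles in rad, forces in N, time in s.
With the tool pointing down it reaches from about 0.375 to 0.9 m from the base axis. Payload 3.1 kg.
Tool frame: the origin (TCP) lies between the finger pads; the fingertips stand robot.tip_extent ahead of it and the grasp point (between the pads) lies 3 mm ahead of it (robot.tip_extent is the distance from the TCP to the fingertips, in m); z points along the fingers, x is the direction in which the jaws open and shut, and the axes are right-handed (so a half turn about z gives the same grasp; the last joint's range is limited). The gripper opens to 87 mm and grips with 3 to 60 N. Pads are 19 mm wide; open, the fingers measure 117 mm over their backs; the gripper's body (75 mm by 190 mm) begins 51 mm behind the grasp point.
Start: joints at [-0.178, 0.527, 1.433, -0, 1.181, -0.178], TCP at [0.625, 0, 0.245] pointing down, gripper open.
Joint ranges: [-3.08, 3.08], [-0.75, 2.2], [0.22, 2.44], [-1.43, 4.57], [0, 2.65], [-2.85, 2.85]. Speed limits (rad/s): [2.79, 2.79, 3.14, 3.14, 3.14, 3.14].

### API

Orientations are given as a unit quaternion [x, y, z, w].
In Python, from rig import robot, cams gives the robot as it stands.
- The arm moves only by the tool carry_out, never from a script. Its argument "steps" is a list of rows, each a list of 3 entries, a list of its own where there are three numbers: the shift along the world's x, y, z in cm, then the turn about the world's z in degrees, then the closure, from 0 (fully open) to 1 (shut). In form: [[[dx, dy, dz], spin, fingers], ...]. A call has 1 to 10 rows; each row shifts and turns the pose as measured when the row begins; what a row does not reach is not made up. A row lasts 1/10 s, in which the tool goes at most 50 mm and 8.59 degrees, less where a joint would pass 70% of its speed; a pose out of reach is approached as far as the arm can. A call with a gripper value outside its range is refused whole. The fingers move at their own pace and stop on an object; "squeeze" is the grip in N (left out, the last holds). Time passes only in rows, so rows that do not move let the fingers close. It gives the time, the measured TCP pose, the force and the opening at its end, in the units of the state.
- robot.get_obs(): the state, without advancing time (a new reading comes with each control period).
- cams.camera(name): name is "scene" or "side" or "wrist"; returns a dict with "pixels" (384x512x3 uint8, red, green, blue), "fx", "fy", "cx", "cy" (pixels), "k1" (the pictures are not rectified: a ray, as slopes to the right and down, at radius r is drawn at 1 + k1 r^2 times it, then the intrinsics apply), "eye" and "rotation" of the camera in the world. Camera axes: x right, y up, looking along -z (the intrinsics and any distortion apply to the point x, -y, -z); pixel columns grow to the right and rows downward; lengths in m; the calibration is good to about 2 mm. A picture is of the moment at which its call begins. There is no depth.
- robot.hand_in(): hands the job in, once; it reports no verdict.
The state is a dict: "time": time; "q": joint angles; "joint_velocities": joint speeds; "joint_torque": joint torques, N m; "position": TCP position; "tool_rot": TCP orientation; "ft_force": force on the tool from outside, world axes, zero at the start; "moment": the same for the moment, N m; "grip_width": finger opening in m.
Only numpy, scipy, OpenCV 4.12 (cv2) and the standard library are available. Lean on these libraries where they do the work, as an engineer would, in place of code of your own. Each camera call takes 0.05 s, during which the arm holds its last target. There are 200 camera calls.

### The job

Put the bare-metal flanged cap into the round pocket of the blue test nest, flange down and fully home, and let go of it. Only then press the spring-loaded black lever grip down with the gripper until it is level with the green band on the post beside it, never down to the red, keep it in the green for at least two seconds and finish while still holding it there (do not let it spring back). Leave the red cap and the other loose things where they are.

Things in the scene. Friction and masses are not known exactly. Their poses are not given: they have to be found in the camera images.
- cap_center (a point): bare aluminium valve cap, loose, about 0.25 kg, 56 mm tall: a round flange 64 mm in diameter, 10 mm thick, at the bottom, and on it a round hub 36 mm in diameter, 46 mm tall. It stands on the bench flange down. The point is on its axis half-way up (28 mm above the underside); z points from flange to hub end.
- pocket (a point): centre of the mouth of the round pocket in the test nest, a fixed blue block 110 x 110 mm, 26 mm tall. Pocket 68 mm in diameter, 10 mm deep, flat floor 16 mm above the bench, 2 mm chamfer. The point is level with the block's top, z up. A cap that is home has its flange top flush with the block's top.
- lever_grip (a point): middle of the lever's black rubber grip, a level round bar 20 mm in diameter, 80 mm long (along this point's y), which a steel arm joins to the hinge, 110 mm farther from the robot (about +x). The hinge axis is level, 85 mm above the bench; the grip's middle moves on that arc: 123 mm above the bench when released, 82 mm in the middle of the green.
- green_band (a point): middle of the green band (90 to 73 mm above the bench) of the fixed coloured post, 132 mm tall, 22 mm wide, its middle 63 mm to the +y side of the grip's middle. From the top: white, green, yellow, red (below 64 mm), grey. Axes of the fixed valve unit: x from the lever to its grey housing (117 mm tall with the gauge on top), z up.
- lever (a joint): turn of the lever in rad: 0 released (0.35 rad above level), growing as it is pressed down, stop at 0.70. The grip's middle is level with the green band from 0.30 to 0.46 (middle 0.38), in the red beyond 0.54. A spring always returns it: about 3 N at the grip to start it, 9 N in the green, 14 N at the stop.
- red_cap: bystander: red painted cap of the same shape and size as the aluminium one, but standing on its hub, flange up. Origin at the centre of its underside, z up.
- spray_can: bystander: yellow spray can, 52 mm in diameter, 150 mm tall, standing; origin at the centre of its underside.
- wrench: bystander: steel wrench lying on the bench, at the back; origin under its middle.
- flange_ring: bystander: flat steel ring, 90 mm outside, 56 mm inside, 14 mm thick, lying flat; origin at the centre of its underside.
- nut: bystander: dark steel hexagon nut, 40 mm over its corners, 18 mm tall; origin at the centre of its underside.
Things that resemble listed ones, but are neither listed nor needed, are in the scene too. Of the things that look like the part that bears cap_center, take the one that is nearest to the robot's base at the start. Leave any orange look-alike of the part that bears lever_grip alone.

How it is judged:
By the outcome, as a careful person would: the job done as asked, in the order asked, and still so for the second after the job is handed in, while the arm keeps its last pose, push and grip.
It also fails if it takes over 54 s, if anything falls off the work surface, if the arm or the gripper's body presses on something with over 40 N, if the wrist force passes 120 N, or if a joint passes its speed limit or range.

## Working session

There is one attempt and no reset: what is moved stays moved. The work goes in short steps, Python scripts to look and compute and a tool call to move; the robot and the scene stay as the last step left them, time stands still between calls to the robot, and variables do not carry over. Pictures are saved under pics/ and viewed, about 8 in all and at most 12, crops included, and the job is handed in when it is done.

Besides the shell and the picture viewer there is one more tool, called after "Emit:" by a JSON object that holds its "fn" and its "kwargs", one argument or row to a line. carry_out: Moves the arm, as the interface text tells. Its arguments: {"type":"object","properties":{"steps":{"type":"array"},"squeeze":{"type":"number"}},"required":["steps"]}

```bash
ls; mkdir -p pics; cat > h.py <<'E'
import numpy as np, cv2
from rig import robot, cams
def snap(n,fn):
    c=cams.camera(n); cv2.imwrite(f'pics/{fn}.png',c['pixels'][:,:,::-1]); np.save(f'pics/{fn}.npy',c,allow_pickle=True); return c
def load(fn): return np.load(f'pics/{fn}.npy',allow_pickle=True).item()
def rays(c,uv):
    K=np.array([[c['fx'],0,c['cx']],[0,c['fy'],c['cy']],[0,0,1.]])
    p=cv2.undistortPoints(np.array(uv,float).reshape(-1,1,2),K,np.array([c['k1'],0,0,0,0.]))[:,0]
    d=np.c_[p[:,0],-p[:,1],-np.ones(len(p))]@np.array(c['rotation']).T
    return np.array(c['eye']),d
def plane(c,uv,z):
    e,d=rays(c,uv); return e+d*((z-e[2])/d[:,2])[:,None]
def proj(c,P):
    K=np.array([[c['fx'],0,c['cx']],[0,c['fy'],c['cy']],[0,0,1.]])
    p=(np.atleast_2d(P)-c['eye'])@np.array(c['rotation']); p=p/-p[:,2:]
    x=np.c_[p[:,0],-p[:,1]]; x=x*(1+c['k1']*(x**2).sum(1))[:,None]
    return np.c_[x[:,0]*c['fx']+c['cx'],x[:,1]*c['fy']+c['cy']]
def tri(ca,a,cb,b):
    ea,da=rays(ca,a); eb,db=rays(cb,b); da=da[0]/np.linalg.norm(da[0]); db=db[0]/np.linalg.norm(db[0])
    s=np.linalg.lstsq(np.c_[da,-db],eb-ea,rcond=None)[0]; p,q=ea+s[0]*da,eb+s[1]*db
    return (p+q)/2, np.linalg.norm(p-q)
E
python3 - <<'E'
from h import *
for n in('scene','side','wrist'):
    c=snap(n,n+'0'); print(n,c['fx'],c['k1'],np.round(c['eye'],3),np.round(c['rotation'],2).tolist())
a=[cv2.imread(f'pics/{n}0.png') for n in('scene','side')]
cv2.imwrite('pics/a.png',cv2.resize(np.hstack(a),(800,300)))
print(robot.get_obs(),robot.tip_extent)
E
```

```text
pics
scene 373.5535084840629 -0.021588393756536078 [1.196 0.703 0.798] [0.17, 0.41, 0.84, 0.32]
side 429.72145898759914 0.04866824749641628 [ 0.288 -0.831  0.646] [0.49, -0.07, -0.12, 0.86]
wrist 310.13780215688234 -0.03574139925724875 [0.625 0.073 0.384] [-0.13, 0.0, 0.0, 0.99]
{'time': 0.15, 'q': array([-1.78492044e-01,  5.28266244e-01,  1.43360251e+00, -3.04810483e-05,
        1.18141504e+00, -1.78499681e-01]), 'joint_velocities': array([ 0.00050662, -0.00432322, -0.0034577 ,  0.00066613,  0.00040568,
        0.00179868]), 'joint_torque': array([ 9.14956272e-04, -4.40429199e+01, -1.76841742e+01,  6.33679633e-02,
        5.52540855e-02, -1.06930895e-04]), 'position': array([6.24471379e-01, 1.21683139e-04, 2.43789780e-01]), 'tool_rot': array([ 9.99999642e-01,  9.61582525e-06, -8.34638273e-04, -1.36259767e-04]), 'ft_force': array([0.41717609, 0.79502951, 0.06763716]), 'moment': array([ 0.00109905, -0.02491597, -0.04811885]), 'grip_width': 0.08717450259674807} 0.022
```

View pics/scene0.png

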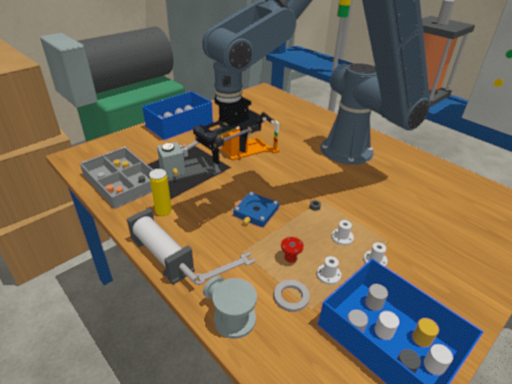

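View pics/side0.png

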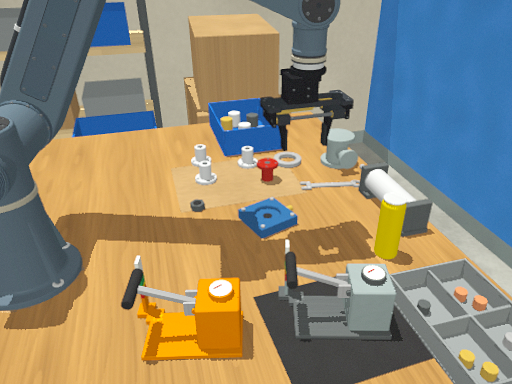

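The scene and side views show three pale caps: scene (343,232), (376,253) and (330,269); side (200,153), (205,172) and (247,155). The red cap is at scene (291,248). The nest is at scene (257,208). The grey valve unit has its lever grip at side (291,268), and the orange look-alike is at side (132,288).

```bash
python3 - <<'E'
from h import *
s,d,w=load('scene0'),load('side0'),load('wrist0')
for nm,uv in dict(a=(343,241),b=(376,261),c=(330,278),red=(291,258)).items(): print('scene',nm,plane(s,[uv],0.0).round(3), s['pixels'][uv[1]-14,uv[0]])
for nm,uv in dict(a=(200,161),b=(206,180),c=(247,163),red=(266,179)).items(): print('side',nm,plane(d,[uv],0.0).round(3),d['pixels'][uv[1]-8,uv[0]])
print('nest',plane(s,[(257,208)],.026),plane(d,[(268,215)],.026))
f=lambda im,x,y,a,b,k:cv2.resize(im[y:y+b,x:x+a],None,fx=k,fy=k,interpolation=cv2.INTER_CUBIC)
A=f(s['pixels'],270,190,133,100,3);B=f(d['pixels'],180,130,133,100,3)
C=f(d['pixels'],260,220,133,100,3);D=f(s['pixels'],140,100,133,100,3)
cv2.imwrite('pics/z.png',np.vstack([np.hstack([A,B]),np.hstack([C,D])])[:,:,::-1])
E
```

```text
Traceback (most recent call last):
  File "h.py", line 12, in plane
    e,d=rays(c,uv); return e+d*((z-e[2])/d[:,2])[:,None]
        ~~~~^^^^^^
  File "h.py", line 9, in rays
    d=np.c_[p[:,0],-p[:,1],-np.ones(len(p))]@np.array(c['rotation']).T
      ~~~~~~~~~~~~~~~~~~~~~~~~~~~~~~~~~~~~~~^~~~~~~~~~~~~~~~~~~~~~~~~~
ValueError: matmul: Input operand 1 has a mismatch in its core dimension 0, with gufunc signature (n?,k),(k,m?)->(n?,m?) (size 4 is different from 3)
```

View pics/wrist0.png

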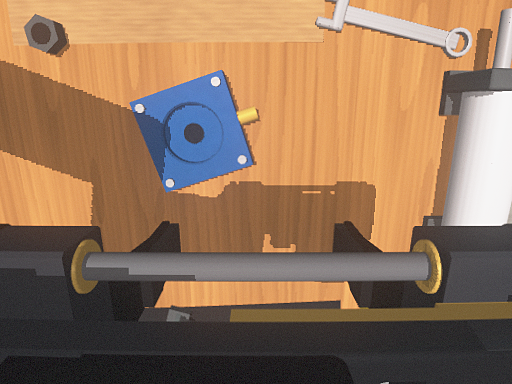

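The wrist view shows the nest with its pocket around (193,133). `rotation` turns out to be a quaternion, so I'll fix the helper.

```bash
sed -i "s/np.array(c\['rotation'\])/Rm(c)/; /^def snap/i from scipy.spatial.transform import Rotation\ndef Rm(c): return Rotation.from_quat(c['rotation']).as_matrix()" h.py
python3 - <<'E'
from h import *
s,d,w=load('scene0'),load('side0'),load('wrist0')
for nm,uv in dict(a=(343,241),b=(376,261),c=(330,278),red=(291,258)).items(): print('scene',nm,plane(s,[uv],0.0).round(3), s['pixels'][uv[1]-14,uv[0]])
for nm,uv in dict(a=(200,161),b=(206,180),c=(247,163),red=(266,179)).items(): print('side',nm,plane(d,[uv],0.0).round(3),d['pixels'][uv[1]-8,uv[0]])
print('nest',plane(s,[(257,208)],.026),plane(d,[(268,215)],.026),plane(w,[(193,133)],.026))
print(Rm(w).round(3))
f=lambda im,x,y,a,b,k:cv2.resize(im[y:y+b,x:x+a],None,fx=k,fy=k,interpolation=cv2.INTER_CUBIC)
A=f(s['pixels'],270,190,133,100,3);B=f(d['pixels'],180,130,133,100,3)
C=f(d['pixels'],260,220,133,100,3);D=f(s['pixels'],140,100,133,100,3)
cv2.imwrite('pics/z.png',np.vstack([np.hstack([A,B]),np.hstack([C,D])])[:,:,::-1])
E
```

```text
scene a [[0.443 0.311 0.   ]] [199 198 195]
scene b [[0.437 0.422 0.   ]] [190 190 188]
scene c [[0.584 0.373 0.   ]] [212 211 208]
scene red [[0.611 0.254 0.   ]] [81 96 96]
side a [[0.437 0.427 0.   ]] [185 187 185]
side b [[0.434 0.298 0.   ]] [183 184 182]
side c [[0.58 0.37 0.  ]] [186 188 185]
side red [[0.609 0.252 0.   ]] [149  36  28]
nest [[0.55537625 0.05208453 0.026     ]] [[0.54896255 0.03085954 0.026     ]] [[0.55249613 0.04398643 0.026     ]]
[[ 1.    -0.001  0.002]
 [ 0.     0.964  0.264]
 [-0.002 -0.264  0.964]]
```

View pics/z.png

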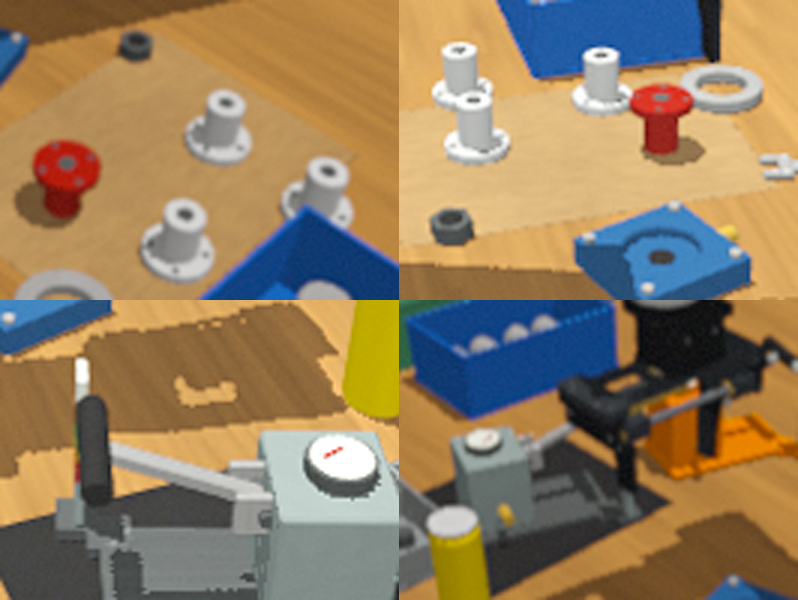

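The three pale caps are:
- **a:** (0.44, 0.31), scene (343,232), side (205,172)
- **b:** (0.437, 0.425), scene (376,253)
- **c:** (0.58, 0.37), scene (330,269)

The red cap is excluded. The crop shows all three as bare metal with the flange down, and a is nearest the base at 0.54 m, so I'm taking a. Next I'll move the wrist camera past the nest toward it.

Emit:
{"fn": "carry_out", "kwargs": {
  "steps": [
    [[-2.9, 4, 0], 0, 0],
    [[-2.9, 4, 0], 0, 0],
    [[0, 0, 0], 0, 0]
  ]
}}

```text
time: 0.45
position: [0.5649, 0.0804, 0.2421]
tool_rot: [1.0, -0.002, -0.002, -0.0]
ft_force: [0.5, -0.5, -1.2]
grip_width: 0.0873
```

```bash
python3 -c "
from h import *
snap('wrist','wrist1');print(robot.get_obs()['position'])"
```

```text
[0.56739794 0.07848715 0.24245136]
```

Emit:
{"fn": "carry_out", "kwargs": {
  "steps": [
    [[-2.9, 4, 0], 0, 0],
    [[-2.9, 4, 0], 0, 0],
    [[-2.9, 4, 0], 0, 0],
    [[-2.9, 4, 0], 0, 0],
    [[0, 0, 0], 0, 0]
  ]
}}

```text
time: 1.0
position: [0.4565, 0.2367, 0.2427]
tool_rot: [1.0, -0.006, 0.005, 0.001]
ft_force: [0.5, -0.6, -0.2]
grip_width: 0.0867
```

```bash
python3 - <<'E'
from h import *
c=snap('wrist','wrist2');print(robot.get_obs()['position'])
# nest in wrist0, wrist1, side0, scene0
for n in('wrist0','wrist1','side0','scene0'):
    c=load(n); hsv=cv2.cvtColor(c['pixels'],cv2.COLOR_RGB2HSV)
    m=cv2.inRange(hsv,(100,120,50),(115,255,255)); 
    k,l,st,ce=cv2.connectedComponentsWithStats(m)
    for i in range(1,k):
        if st[i,4]>800: print(n,st[i],ce[i].round())
w=[cv2.imread(f'pics/wrist{i}.png') for i in(1,2)]
cv2.imwrite('pics/w12.png',cv2.resize(np.hstack(w),(800,300)))
E
```

```text
[0.4590047  0.23509328 0.242984  ]
wrist0 [ 130   70  123  122 7778] [196. 131.]
wrist1 [ 187  144  112  108 5372] [240. 196.]
side0 [  365     0   147   247 26731] [449.  99.]
side0 [  90    2   41   45 1269] [112.  26.]
side0 [ 208   98   74   58 2457] [243. 127.]
side0 [  72  111   85   26 1447] [114. 123.]
side0 [ 239  199   58   39 1348] [267. 217.]
scene0 [ 266   42   67   46 1669] [299.  63.]
scene0 [ 142   91   71   48 2168] [177. 114.]
scene0 [ 426   95   86   56 1624] [465. 122.]
scene0 [ 71 192  41  93 975] [ 93. 242.]
scene0 [234 194  45  32 825] [256. 209.]
scene0 [ 318  259  165  125 9390] [395. 326.]
```

View pics/w12.png

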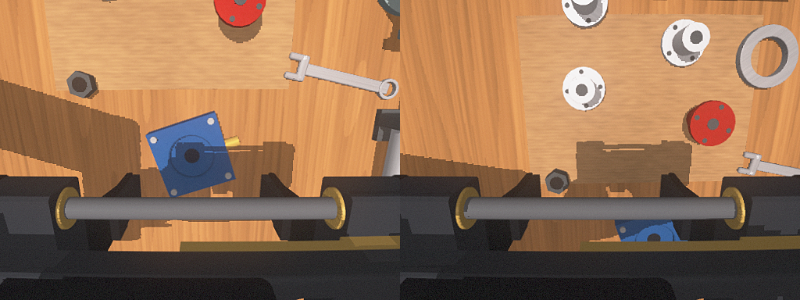

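Wrist1 (left half) shows the nest with four screws at its corners. Wrist2 (right half) shows cap a at about full-resolution (234,114), with b, c, the red cap and the ring around it. I'll measure the nest screws and the cap.

```bash
cat >> h.py <<'E'
def screws(c,box):
    x,y,w,h=box; g=cv2.cvtColor(c['pixels'],cv2.COLOR_RGB2HSV)[y:y+h,x:x+w]
    k,l,st,ce=cv2.connectedComponentsWithStats(cv2.inRange(g,(0,0,90),(180,75,255)))
    return [(ce[i]+[x,y]).round(1).tolist()+[int(st[i,4])] for i in range(1,k) if st[i,4]>8]
E
python3 - <<'E'
from h import *
c0,c1,c2=load('wrist0'),load('wrist1'),load('wrist2')
S0=screws(c0,(128,68,127,126));S1=screws(c1,(185,142,116,112));print(S0,S1)
for a in S0:
    r=[(tri(c0,[a[:2]],c1,[b[:2]])) for b in S1]; p,g=min(r,key=lambda t:t[1]+abs(t[0][2]-.026)); print(p.round(4),g.round(4))
h=cv2.cvtColor(c2['pixels'],cv2.COLOR_RGB2HSV)
m=cv2.inRange(h,(0,0,120),(180,45,255)); m[160:]=0
for q in cv2.findContours(m,cv2.RETR_EXTERNAL,cv2.CHAIN_APPROX_NONE)[0]:
    if cv2.contourArea(q)>500:
        e=cv2.fitEllipse(cv2.convexHull(q)); print(cv2.boundingRect(q),np.round(e[0],1),np.round(e[1],1),plane(c2,[e[0]],.005).round(4))
cv2.imwrite('pics/cap.png',cv2.resize(c2['pixels'][70:160,175:295],None,fx=5,fy=5,interpolation=cv2.INTER_CUBIC)[:,:,::-1])
E
```

```text
[[215.3, 81.2, 78], [139.4, 108.0, 80], [137.9, 124.5, 12], [143.6, 138.5, 14], [241.7, 159.1, 70], [169.7, 182.6, 68]] [[260.0, 146.5, 37], [269.3, 154.7, 75], [217.4, 160.3, 57], [196.1, 178.7, 70], [291.0, 195.5, 22], [298.5, 220.0, 13], [291.7, 224.4, 69], [222.2, 245.6, 64]]
[0.5801 0.0999 0.0285] 0.0
[0.4945 0.072  0.0289] 0.0001
[ 0.4802  0.0566 -0.0149] 0.0146
[0.5138 0.0684 0.0489] 0.059
[0.608  0.0143 0.0283] 0.0002
[ 0.5222 -0.0138  0.028 ] 0.0001
(208, 85, 55, 57) [234.9 113. ] [54.  56.2] [[0.435  0.3019 0.005 ]]
(435, 31, 75, 82) [471.9  71.4] [71.6 84.5] [[0.7142 0.3477 0.005 ]]
(334, 25, 63, 60) [364.7  53.1] [57.  65.6] [[0.5848 0.3671 0.005 ]]
(207, 0, 59, 35) [236.    1.4] [58.1 66. ] [[0.4395 0.4211 0.005 ]]
```

View pics/cap.png

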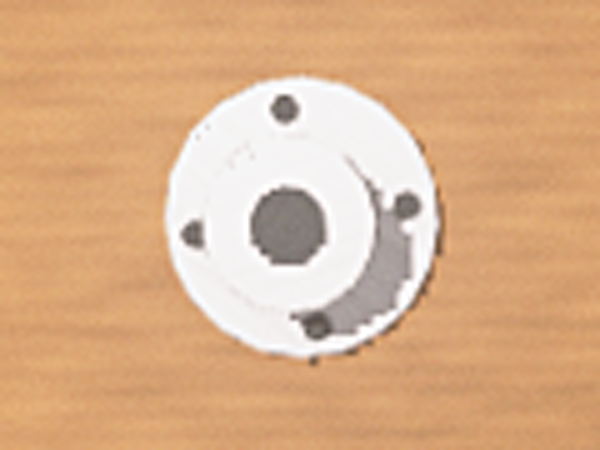

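The crop shows cap a's round flange with 4 holes, a hub and a bore at full-resolution (232.6,115.2): bare metal, flange down. The nest screws give a centre of (0.551, 0.043) at z≈0.028, including the screw heads, which agrees with the stated 26 mm. I'll take a second wrist view lower down to get the cap's height.

Emit:
{"fn": "carry_out", "kwargs": {
  "steps": [
    [[-1.2, 1.8, -3.6], 0, 0],
    [[-1.2, 1.7, -3.6], 0, 0],
    [[0, 0, 0], 0, 0]
  ]
}}

```text
time: 1.35
position: [0.4427, 0.2688, 0.1713]
tool_rot: [1.0, -0.008, 0.013, 0.001]
ft_force: [-0.8, -0.9, 0.1]
grip_width: 0.0869
```

```bash
python3 - <<'E'
from h import *
c2=load('wrist2');c3=snap('wrist','wrist3');print(robot.get_obs()['position'],proj(c3,[[.433,.302,.056]]))
def bore(c):
    u,v=proj(c,[[.433,.302,.056]])[0]
    x0,y0=int(u-40),max(0,int(v-40))
    g=cv2.cvtColor(c['pixels'],cv2.COLOR_RGB2GRAY)[y0:y0+80,x0:x0+80]
    k,l,st,ce=cv2.connectedComponentsWithStats(cv2.inRange(g,0,130))
    j=[i for i in range(1,k) if 60<st[i,4]<900]
    i=min(j,key=lambda i:np.hypot(*(ce[i]+[x0-u,y0-v]))); print(st[i],ce[i]+[x0,y0]); return ce[i]+[x0,y0]
b2,b3=bore(c2),bore(c3)
print(tri(c2,[b2],c3,[b3]),plane(c2,[b2],.056),plane(c3,[b3],.056))
h=cv2.cvtColor(c3['pixels'],cv2.COLOR_RGB2HSV)
m=cv2.inRange(h,(0,0,120),(180,45,255))
for q in cv2.findContours(m,cv2.RETR_EXTERNAL,cv2.CHAIN_APPROX_NONE)[0]:
    if cv2.contourArea(q)>500:
        e=cv2.fitEllipse(cv2.convexHull(q)); print(cv2.boundingRect(q),np.round(e[0],1),np.round(e[1],1),plane(c3,[e[0]],.005).round(4))
E
```

```text
[0.44521516 0.26872036 0.1732247 ] [[239.38311079 155.88878011]]
[ 35  35  15  15 171] [232.12865497 114.87719298]
[ 34  33  18  19 262] [241.89694656 156.96564885]
(array([0.43506194, 0.30106559, 0.05603145]), np.float64(1.190919723506767e-05)) [[0.43506554 0.30106658 0.056     ]] [[0.43505553 0.3010587  0.056     ]]
(211, 116, 65, 66) [243.  148.2] [64.8 65.5] [[0.4352 0.3016 0.005 ]]
(481, 57, 31, 89) [521.2  98.8] [76.6 96.6] [[0.7132 0.3467 0.005 ]]
(361, 43, 85, 71) [401.8  76.9] [68.3 85.9] [[0.5881 0.367  0.005 ]]
(209, 0, 72, 55) [244.6  15.2] [71.6 78.1] [[0.4398 0.4208 0.005 ]]
```

Emit:
{"fn": "carry_out", "kwargs": {
  "steps": [
    [[-1.0, 3.2, 0], 0, 0],
    [[0, 0, -4.0], 0, 0],
    [[0, 0, -2.0], 0, 0],
    [[0, 0, 0], 0, 0]
  ],
  "squeeze": 25
}}

```text
time: 1.8
position: [0.4496, 0.2992, 0.118]
tool_rot: [1.0, -0.012, 0.025, -0.002]
ft_force: [-0.6, -0.3, 0.2]
grip_width: 0.0872
```

```bash
cat > st.py <<'E'
from h import *
o=robot.get_obs(); r=Rotation.from_quat(o['tool_rot']).as_matrix()
print(o['time'],o['position'].round(4),'z',r[:,2].round(3),'x',r[:,0].round(3),o['ft_force'].round(1),round(o['grip_width'],4))
E
python3 st.py;python3 st.py
```

```text
1.8 [0.4496 0.2992 0.118 ] z [ 0.05   0.003 -0.999] x [ 0.998 -0.024  0.05 ] [-0.6 -0.3  0.2] 0.0872
1.8 [0.4496 0.2992 0.118 ] z [ 0.05   0.003 -0.999] x [ 0.998 -0.024  0.05 ] [-0.6 -0.3  0.2] 0.0872
```

```bash
python3 -c "
from h import *
o=robot.get_obs();print(o['q'].round(3),o['joint_velocities'].round(3))"; python3 -c "
from h import *
for i in range(3): cams.camera('wrist')
o=robot.get_obs();print(o['q'].round(3),o['position'],o['tool_rot'].round(3))"
```

```text
[ 0.389  0.59   1.787 -0.025  0.718  0.432] [-0.028 -0.027 -0.036 -0.01   0.025 -0.011]
[ 0.39   0.586  1.786 -0.024  0.719  0.432] [0.44992727 0.2998659  0.1201005 ] [ 1.    -0.012  0.026 -0.003]
```

Emit:
{"fn": "carry_out", "kwargs": {
  "steps": [
    [[-1.5, 0.1, 0], 1.4, 0]
  ]
}}

```text
time: 2.05
position: [0.4381, 0.301, 0.1218]
tool_rot: [1.0, -0.001, 0.029, -0.004]
ft_force: [0.3, 0.2, -0.1]
grip_width: 0.0869
```

```bash
cat >> st.py <<'E'
import sys
for i in range(int(sys.argv[1]) if len(sys.argv)>1 else 0): cams.camera('wrist')
if len(sys.argv)>1:
    o=robot.get_obs(); r=Rotation.from_quat(o['tool_rot']).as_matrix()
    print(o['time'],o['position'].round(4),'z',r[:,2].round(3),'x',r[:,0].round(3),o['ft_force'].round(1),round(o['grip_width'],4))
E
python3 st.py 4
```

```text
2.05 [0.4381 0.301  0.1218] z [ 0.058  0.008 -0.998] x [ 0.998 -0.001  0.058] [ 0.3  0.2 -0.1] 0.0869
2.25 [0.4345 0.3009 0.121 ] z [ 0.054  0.006 -0.999] x [0.999 0.    0.054] [ 0.  -0.1  0. ] 0.0869
```

Emit:
{"fn": "carry_out", "kwargs": {
  "steps": [
    [[0, 0, 3], 0, 0]
  ]
}}

```text
time: 2.35
position: [0.4322, 0.2999, 0.1488]
tool_rot: [1.0, 0.0, 0.023, -0.001]
ft_force: [-0.0, 0.7, -0.8]
grip_width: 0.0873
```

```bash
python3 st.py 4
```

```text
2.35 [0.4322 0.2999 0.1488] z [ 0.047  0.003 -0.999] x [0.999 0.001 0.047] [-0.   0.7 -0.8] 0.0873
2.55 [0.435  0.3013 0.1518] z [ 0.056  0.007 -0.998] x [0.998 0.001 0.056] [ 0.6 -0.5 -0.5] 0.0871
```

The tilt is row lag: it freezes when rows run back to back and recovers when the target is held. I'll undo it with chained up-rows, then come down in single rows with a hold after each.

Emit:
{"fn": "carry_out", "kwargs": {
  "steps": [
    [[0.3, 0, 4.5], 0, 0],
    [[0.3, 0, 4.5], 0, 0],
    [[0.3, 0, 4.5], 0, 0],
    [[0.3, 0, 4.5], 0, 0]
  ]
}}

```text
time: 2.95
position: [0.4397, 0.298, 0.3262]
tool_rot: [1.0, 0.001, 0.015, 0.002]
ft_force: [1.1, 0.8, -0.8]
grip_width: 0.0869
```

```bash
python3 st.py 3
```

```text
2.95 [0.4397 0.298  0.3262] z [ 0.031 -0.004 -1.   ] x [1.    0.001 0.031] [ 1.1  0.8 -0.8] 0.0869
3.1 [0.4421 0.2991 0.3284] z [ 0.039 -0.    -0.999] x [0.999 0.001 0.039] [-0.3 -0.3 -0.2] 0.0871
```

Emit:
{"fn": "carry_out", "kwargs": {
  "steps": [
    [[4.8, 0, 0], 0, 0],
    [[4.8, 0, 0], 0, 0],
    [[4.8, 0, 0], 0, 0]
  ]
}}

```text
time: 3.4
position: [0.5774, 0.2981, 0.3216]
tool_rot: [1.0, 0.004, 0.01, 0.003]
ft_force: [0.2, 0.7, 0.3]
grip_width: 0.0872
```

```bash
python3 st.py 3
```

```text
3.4 [0.5774 0.2981 0.3216] z [ 0.02  -0.006 -1.   ] x [1.    0.007 0.02 ] [0.2 0.7 0.3] 0.0872
3.55 [0.5792 0.2972 0.32  ] z [ 0.02  -0.006 -1.   ] x [1.    0.004 0.02 ] [-0.3  0.  -0.4] 0.0869
```

Emit:
{"fn": "carry_out", "kwargs": {
  "steps": [
    [[4.8, 0, 0], 0, 0],
    [[4.8, 0, 0], 0, 0],
    [[4.8, 0, 0], 0, 0]
  ]
}}

```text
time: 3.85
position: [0.7117, 0.2977, 0.311]
tool_rot: [1.0, 0.005, -0.004, 0.006]
ft_force: [0.8, -0.1, -0.5]
grip_width: 0.087
```

```bash
python3 st.py 3
```

```text
3.85 [0.7117 0.2977 0.311 ] z [-0.009 -0.012 -1.   ] x [ 1.     0.01  -0.009] [ 0.8 -0.1 -0.5] 0.087
4.0 [0.7133 0.2965 0.3079] z [-0.01  -0.013 -1.   ] x [ 1.     0.007 -0.01 ] [-1.1 -0.5 -0.3] 0.0869
```

Emit:
{"fn": "carry_out", "kwargs": {
  "steps": [
    [[-4.4, 0, -2.2], 0, 0]
  ]
}}

```text
time: 4.1
position: [0.6753, 0.2963, 0.2879]
tool_rot: [1.0, 0.002, 0.0, 0.005]
ft_force: [0.2, 0.0, 0.4]
grip_width: 0.0868
```

```bash
python3 st.py 4
```

```text
4.1 [0.6753 0.2963 0.2879] z [ 0.   -0.01 -1.  ] x [1.    0.005 0.   ] [0.2 0.  0.4] 0.0868
4.3 [0.6654 0.2965 0.284 ] z [-0.019 -0.015 -1.   ] x [ 1.     0.009 -0.019] [0.8 1.4 1.2] 0.0871
```

Emit:
{"fn": "carry_out", "kwargs": {
  "steps": [
    [[-4.4, 0, -2.2], 0, 0]
  ]
}}

```text
time: 4.4
position: [0.6328, 0.2973, 0.2692]
tool_rot: [1.0, 0.004, -0.001, 0.005]
ft_force: [0.1, 0.3, 0.3]
grip_width: 0.087
```

```bash
python3 st.py 4
```

```text
4.4 [0.6328 0.2973 0.2692] z [-0.002 -0.011 -1.   ] x [ 1.     0.008 -0.002] [0.1 0.3 0.3] 0.087
4.6 [0.6252 0.2972 0.2652] z [-0.018 -0.015 -1.   ] x [ 1.     0.011 -0.019] [1.2 1.  0.3] 0.0871
```

Emit:
{"fn": "carry_out", "kwargs": {
  "steps": [
    [[-4.4, 0, -2.2], 0, 0]
  ]
}}

```text
time: 4.7
position: [0.5918, 0.2986, 0.2491]
tool_rot: [1.0, 0.004, 0.002, 0.004]
ft_force: [0.9, 0.6, -0.5]
grip_width: 0.0872
```

```bash
python3 st.py 4
```

```text
4.7 [0.5918 0.2986 0.2491] z [ 0.004 -0.009 -1.   ] x [1.    0.008 0.004] [ 0.9  0.6 -0.5] 0.0872
4.9 [0.5822 0.2979 0.2445] z [-0.016 -0.014 -1.   ] x [ 1.     0.011 -0.016] [ 1.   0.7 -0. ] 0.087
```

Emit:
{"fn": "carry_out", "kwargs": {
  "steps": [
    [[-3.7, 0, -3.1], 0, 0],
    [[-3.7, 0, -3.1], 0, 0]
  ]
}}

```text
time: 5.1
position: [0.5251, 0.3016, 0.1917]
tool_rot: [1.0, 0.004, 0.01, 0.002]
ft_force: [-0.3, 0.1, -1.1]
grip_width: 0.0873
```

```bash
python3 st.py 4
```

```text
5.1 [0.5251 0.3016 0.1917] z [ 0.019 -0.003 -1.   ] x [1.    0.008 0.019] [-0.3  0.1 -1.1] 0.0873
5.3 [0.5239 0.3014 0.1911] z [ 0.015 -0.005 -1.   ] x [1.    0.009 0.015] [ 0.2  1.2 -0.3] 0.0869
```

Emit:
{"fn": "carry_out", "kwargs": {
  "steps": [
    [[-3.7, 0.1, -3.1], 0, 0]
  ]
}}

```text
time: 5.4
position: [0.5003, 0.3055, 0.1663]
tool_rot: [1.0, 0.003, 0.02, -0.002]
ft_force: [0.8, 0.2, -0.2]
grip_width: 0.0871
```

```bash
python3 st.py 4
```

```text
5.4 [0.5003 0.3055 0.1663] z [ 0.04   0.004 -0.999] x [0.999 0.007 0.04 ] [ 0.8  0.2 -0.2] 0.0871
5.6 [0.49   0.3033 0.1614] z [ 0.019 -0.003 -1.   ] x [1.    0.01  0.019] [1.1 0.3 0.4] 0.0867
```

Emit:
{"fn": "carry_out", "kwargs": {
  "steps": [
    [[3.5, 0, 3], 0, 0],
    [[-3.5, 0, -3], -0.5, 0]
  ]
}}

```text
time: 5.8
position: [0.5153, 0.3098, 0.1741]
tool_rot: [1.0, -0.001, 0.029, -0.006]
ft_force: [3.1, 1.1, 0.4]
grip_width: 0.0869
```

```bash
python3 st.py 4
```

```text
5.8 [0.5153 0.3098 0.1741] z [ 0.059  0.011 -0.998] x [ 0.998 -0.002  0.059] [3.1 1.1 0.4] 0.0869
6.0 [0.4884 0.3026 0.1607] z [ 0.008 -0.007 -1.   ] x [1.    0.003 0.008] [ 0.   1.  -0.3] 0.087
```

Emit:
{"fn": "carry_out", "kwargs": {
  "steps": [
    [[-2.6, 0, -1], 0, 0]
  ]
}}

```text
time: 6.1
position: [0.47, 0.3041, 0.1533]
tool_rot: [1.0, 0.0, 0.01, 0.001]
ft_force: [0.5, 0.6, -0.4]
grip_width: 0.087
```

```bash
python3 st.py 4
```

```text
6.1 [0.47   0.3041 0.1533] z [ 0.02  -0.003 -1.   ] x [1.    0.001 0.02 ] [ 0.5  0.6 -0.4] 0.087
6.3 [0.4645 0.3031 0.1517] z [ 0.011 -0.006 -1.   ] x [1.    0.003 0.011] [-0.   0.7 -0.3] 0.087
```

Tilt is now 0.6° with holds. Approaching in single held rows.

Emit:
{"fn": "carry_out", "kwargs": {
  "steps": [
    [[-2.8, -0.1, -3], 0, 0]
  ]
}}

```text
time: 6.4
position: [0.4463, 0.3049, 0.1257]
tool_rot: [1.0, 0.001, 0.015, -0.001]
ft_force: [0.2, 1.4, -1.3]
grip_width: 0.0871
```

```bash
python3 st.py 4
```

```text
6.4 [0.4463 0.3049 0.1257] z [ 0.03   0.001 -1.   ] x [1.    0.001 0.03 ] [ 0.2  1.4 -1.3] 0.0871
6.6 [0.4381 0.3024 0.1221] z [ 0.012 -0.006 -1.   ] x [1.    0.003 0.012] [-0.1 -0.1  0.2] 0.0871
```

Emit:
{"fn": "carry_out", "kwargs": {
  "steps": [
    [[-0.2, -0.1, -3.2], 0, 0]
  ]
}}

```text
time: 6.7
position: [0.4425, 0.3038, 0.094]
tool_rot: [1.0, 0.002, 0.013, 0.0]
ft_force: [0.5, -0.1, -0.9]
grip_width: 0.0871
```

```bash
python3 st.py 4
```

```text
6.7 [0.4425 0.3038 0.094 ] z [ 0.026 -0.    -1.   ] x [1.    0.003 0.026] [ 0.5 -0.1 -0.9] 0.0871
6.9 [0.4377 0.3017 0.0907] z [ 0.014 -0.005 -1.   ] x [1.    0.003 0.014] [-0.3  0.8  0.4] 0.0873
```

Emit:
{"fn": "carry_out", "kwargs": {
  "steps": [
    [[-0.3, -0.1, -2.7], 0, 0]
  ]
}}

```text
time: 7.0
position: [0.4394, 0.3025, 0.0673]
tool_rot: [1.0, 0.001, 0.012, 0.001]
ft_force: [-0.0, 0.2, 1.0]
grip_width: 0.0872
```

```bash
python3 st.py 4
```

```text
7.0 [0.4394 0.3025 0.0673] z [ 0.024 -0.001 -1.   ] x [1.    0.003 0.024] [-0.   0.2  1. ] 0.0872
7.2 [0.4355 0.3009 0.0647] z [ 0.015 -0.005 -1.   ] x [1.    0.003 0.015] [ 0.5 -0.5 -0.1] 0.087
```

Emit:
{"fn": "carry_out", "kwargs": {
  "steps": [
    [[0, 0, -2.4], 0, 0]
  ]
}}

```text
time: 7.3
position: [0.4387, 0.3023, 0.0441]
tool_rot: [1.0, 0.001, 0.011, 0.001]
ft_force: [0.2, 0.1, -0.3]
grip_width: 0.0869
```

```bash
python3 st.py 4
```

```text
7.3 [0.4387 0.3023 0.0441] z [ 0.023 -0.002 -1.   ] x [1.    0.003 0.023] [ 0.2  0.1 -0.3] 0.0869
7.5 [0.436  0.3011 0.0417] z [ 0.015 -0.005 -1.   ] x [1.    0.003 0.015] [-0.2  0.3  0.4] 0.0868
```

Emit:
{"fn": "carry_out", "kwargs": {
  "steps": [
    [[0, 0, -0.2], 0, 1],
    [[0, 0, 0], 0, 1],
    [[0, 0, 0], 0, 1],
    [[0, 0, 0], 0, 1],
    [[0, 0, 0], 0, 1],
    [[0, 0, 0], 0, 1]
  ],
  "squeeze": 25
}}

```text
time: 8.1
position: [0.438, 0.3022, 0.0435]
tool_rot: [1.0, 0.002, 0.011, 0.001]
ft_force: [-0.9, 0.2, 0.7]
grip_width: 0.047
```

```bash
python3 st.py 2
```

```text
8.1 [0.438  0.3022 0.0435] z [ 0.021 -0.002 -1.   ] x [1.    0.003 0.021] [-0.9  0.2  0.7] 0.047
8.2 [0.4374 0.302  0.0434] z [ 0.02  -0.003 -1.   ] x [1.    0.003 0.02 ] [-2.7  0.3  1.3] 0.039
```

Emit:
{"fn": "carry_out", "kwargs": {
  "steps": [
    [[0, 0, 0], 0, 1],
    [[0, 0, 0], 0, 1]
  ]
}}

```text
time: 8.4
position: [0.4368, 0.3019, 0.0434]
tool_rot: [1.0, 0.001, 0.009, 0.002]
ft_force: [-0.0, 0.1, 0.8]
grip_width: 0.0352
```

```bash
python3 st.py 4
```

```text
8.4 [0.4368 0.3019 0.0434] z [ 0.018 -0.003 -1.   ] x [1.    0.003 0.018] [-0.   0.1  0.8] 0.0352
8.6 [0.4368 0.3018 0.0434] z [ 0.018 -0.003 -1.   ] x [1.    0.003 0.018] [-0.3 -0.2  1.5] 0.0354
```

Emit:
{"fn": "carry_out", "kwargs": {
  "steps": [
    [[0, 0, 4], 0, 1]
  ]
}}

```text
time: 8.7
position: [0.4335, 0.3002, 0.0789]
tool_rot: [1.0, 0.001, 0.004, 0.004]
ft_force: [-0.1, -0.2, -2.1]
grip_width: 0.0355
```

```bash
python3 st.py 3
```

```text
8.7 [0.4335 0.3002 0.0789] z [ 0.007 -0.008 -1.   ] x [1.    0.003 0.007] [-0.1 -0.2 -2.1] 0.0355
8.85 [0.4384 0.3025 0.0847] z [ 0.023 -0.001 -1.   ] x [1.    0.003 0.023] [ 0.5 -0.3 -2. ] 0.0354
```

Emit:
{"fn": "carry_out", "kwargs": {
  "steps": [
    [[0, 0, 4], 0, 1]
  ]
}}

```text
time: 8.95
position: [0.4347, 0.3006, 0.1198]
tool_rot: [1.0, 0.001, 0.005, 0.003]
ft_force: [-1.5, -1.0, -2.2]
grip_width: 0.035
```

```bash
python3 st.py 3
```

```text
8.95 [0.4347 0.3006 0.1198] z [ 0.011 -0.007 -1.   ] x [1.    0.003 0.01 ] [-1.5 -1.  -2.2] 0.035
9.1 [0.4396 0.303  0.1256] z [ 0.027  0.    -1.   ] x [1.    0.003 0.027] [ 0.1 -0.3 -2.2] 0.0355
```

Emit:
{"fn": "carry_out", "kwargs": {
  "steps": [
    [[1.9, -4.3, 0], 0, 1],
    [[1.9, -4.3, 0], 0, 1]
  ]
}}

```text
time: 9.3
position: [0.4747, 0.2198, 0.1235]
tool_rot: [1.0, 0.007, 0.012, -0.0]
ft_force: [1.0, 0.2, -2.1]
grip_width: 0.0353
```

```bash
python3 st.py 3
```

```text
9.3 [0.4747 0.2198 0.1235] z [ 0.024  0.001 -1.   ] x [1.    0.013 0.024] [ 1.   0.2 -2.1] 0.0353
9.45 [0.4756 0.2176 0.1233] z [ 0.023  0.001 -1.   ] x [1.    0.005 0.023] [-0.7  0.6 -1.6] 0.0354
```

Emit:
{"fn": "carry_out", "kwargs": {
  "steps": [
    [[1.9, -4.3, 0], 0, 1],
    [[1.9, -4.3, 0], 0, 1]
  ]
}}

```text
time: 9.65
position: [0.5091, 0.1353, 0.1206]
tool_rot: [1.0, 0.007, 0.008, -0.001]
ft_force: [0.1, -0.5, -2.4]
grip_width: 0.0357
```

```bash
python3 st.py 3
```

```text
9.65 [0.5091 0.1353 0.1206] z [ 0.015  0.002 -1.   ] x [1.    0.014 0.015] [ 0.1 -0.5 -2.4] 0.0357
9.8 [0.5103 0.1335 0.1207] z [ 0.016  0.002 -1.   ] x [1.    0.007 0.016] [-0.2  0.9 -1.7] 0.0353
```

Emit:
{"fn": "carry_out", "kwargs": {
  "steps": [
    [[2.0, -4.5, 0], 0, 1],
    [[2.0, -4.5, 0], 0, 1]
  ]
}}

```text
time: 10.0
position: [0.5443, 0.0506, 0.1185]
tool_rot: [1.0, 0.009, 0.003, -0.003]
ft_force: [0.5, 0.9, -1.8]
grip_width: 0.0354
```

```bash
python3 st.py 4
```

```text
10.0 [0.5443 0.0506 0.1185] z [ 0.006  0.006 -1.   ] x [1.    0.017 0.006] [ 0.5  0.9 -1.8] 0.0354
10.2 [0.5442 0.0497 0.1185] z [ 0.005  0.006 -1.   ] x [1.    0.012 0.005] [ 0.1 -0.1 -1.8] 0.0357
```

Emit:
{"fn": "carry_out", "kwargs": {
  "steps": [
    [[0.1, 0, -3.8], 0, 1]
  ]
}}

```text
time: 10.3
position: [0.5476, 0.0514, 0.0834]
tool_rot: [1.0, 0.007, 0.007, -0.003]
ft_force: [1.0, -0.3, -2.5]
grip_width: 0.0351
```

```bash
python3 st.py 4; python3 - <<'E'
from h import *
s=snap('scene','scene1');d=snap('side','side1');w=snap('wrist','wrist4')
P=[[.551,.043,.026]]
u,v=proj(s,P)[0].astype(int);A=cv2.resize(s['pixels'][v-45:v+30,u-50:u+50],(400,300),interpolation=2)
u2,v2=proj(d,P)[0].astype(int);B=cv2.resize(d['pixels'][v2-45:v2+30,u2-50:u2+50],(400,300),interpolation=2)
cv2.imwrite('pics/n1.png',np.vstack([np.hstack([A,B]),np.hstack([cv2.resize(w['pixels'],(400,300)),np.zeros_like(A)])])[:,:,::-1]);print(u,v,u2,v2)
E
```

```text
10.3 [0.5476 0.0514 0.0834] z [ 0.014  0.005 -1.   ] x [1.    0.013 0.014] [ 1.  -0.3 -2.5] 0.0351
10.5 [0.543  0.0517 0.0798] z [ 0.001  0.007 -1.   ] x [1.    0.014 0.001] [ 0.6 -0.3 -1.1] 0.0353
256 206 267 212
```

View pics/n1.png

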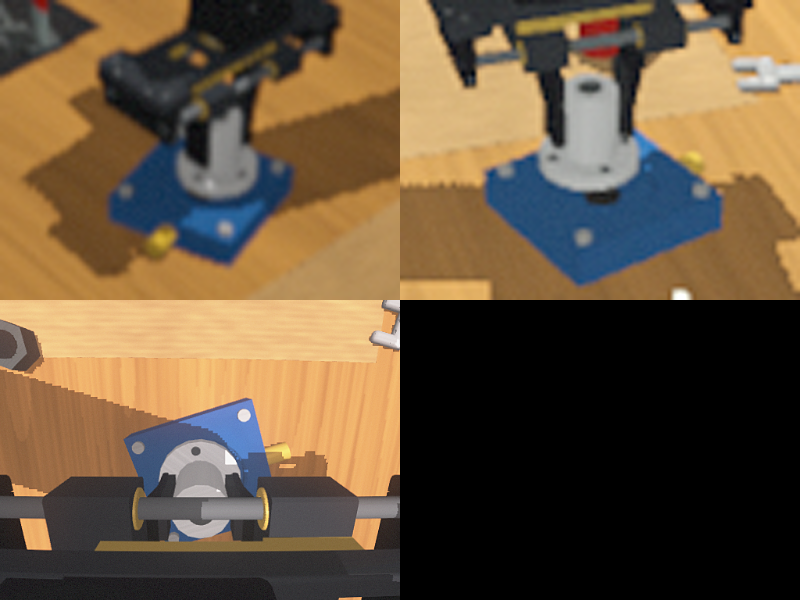

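The crops show the cap upright in the jaws just above the nest, offset from the pocket. In the wrist view the flange arc runs about (159–240, 440) in the crop, and two nest screws are visible. I'll measure the offset from that same image.

```bash
cat >> h.py <<'E'
from scipy.optimize import least_squares
def flange(c,tcp,dz=.0434,lo=95):
    z=tcp[2]-dz+.010
    u,v=proj(c,[[tcp[0],tcp[1],z]])[0]; R=(c['fx']*.04/(c['eye'][2]-z))
    h=cv2.cvtColor(c['pixels'],cv2.COLOR_RGB2HSV); m=cv2.inRange(h,(0,0,lo),(180,60,255))
    m=cv2.morphologyEx(m,cv2.MORPH_OPEN,np.ones((3,3)))
    pts=[]
    for t in np.radians(np.arange(190,351,4)):   # outward rays, upper side
        for r in np.arange(1.4*R,.4*R,-.5):
            x,y=u+r*np.cos(t),v+r*np.sin(t)
            if 0<=int(y)<384 and m[int(round(y)),int(round(x))]: pts.append((x,y)); break
    P=plane(c,pts,z)[:,:2]
    f=least_squares(lambda q:np.hypot(*(P-q).T)-.032,tcp[:2],loss='soft_l1',f_scale=.0005)
    return f.x,np.abs(f.fun).round(4)
E
python3 - <<'E'
from h import *
w=load('wrist4'); o=robot.get_obs()
S=screws(w,(155,120,180,80));print(S)
for s in S: print(plane(w,[s[:2]],.0285)[0].round(4))
print(o['position'],flange(w,o['position']))
E
```

```text
[[241.8, 149.7, 521], [311.8, 147.1, 235], [255.7, 190.4, 1270], [176.6, 188.6, 229]]
[0.5366 0.0978 0.0285]
[0.5803 0.1    0.0285]
[0.5456 0.0716 0.0285]
[0.4945 0.0721 0.0285]
[0.54560503 0.05057359 0.08180681] (array([0.54537119, 0.05198603]), array([0.0011, 0.0007, 0.0008, 0.0009, 0.0239, 0.0246, 0.0217, 0.0004,
       0.0007, 0.0007, 0.0006, 0.0003, 0.0002, 0.0002, 0.0001, 0.0002,
       0.0002, 0.0003, 0.    , 0.0003, 0.0004, 0.0004, 0.0001, 0.0002,
       0.0003, 0.0006, 0.    , 0.    , 0.0258, 0.0258, 0.0001, 0.0004,
       0.0004, 0.0006, 0.0006, 0.0006, 0.0005, 0.0007, 0.    , 0.0001,
       0.0004]))
```

Emit:
{"fn": "carry_out", "kwargs": {
  "steps": [
    [[0.6, -0.8, -0.5], -0.7, 1]
  ]
}}

```text
time: 10.75
position: [0.5516, 0.0435, 0.0783]
tool_rot: [1.0, 0.001, 0.004, -0.003]
ft_force: [0.5, 0.6, -1.3]
grip_width: 0.0354
```

```bash
cat > ck.py <<'E'
from h import *
for i in range(5): cams.camera('wrist')
o=robot.get_obs(); w=cams.camera('wrist'); r=Rotation.from_quat(o['tool_rot']).as_matrix()
x,e=flange(w,o['position'])
print(o['time'],o['position'].round(4),'z',r[:,2].round(3),'x',r[:,0].round(3),o['ft_force'].round(1),'cap',x.round(4),np.median(e),'togo',((np.array([.5512,.0431])-x)*100).round(2))
E
python3 ck.py
```

```text
11.0 [0.5518 0.0423 0.0772] z [ 0.008  0.006 -1.   ] x [1.    0.    0.008] [ 0.7 -0.  -2.1] cap [0.5524 0.0431] 0.0004 togo [-0.12 -0.  ]
```

Emit:
{"fn": "carry_out", "kwargs": {
  "steps": [
    [[-0.1, 0, -0.7], 0, 1]
  ]
}}

```text
time: 11.15
position: [0.5514, 0.0422, 0.0706]
tool_rot: [1.0, 0.0, 0.005, -0.003]
ft_force: [-0.4, -0.3, -2.2]
grip_width: 0.0354
```

```bash
python3 ck.py
```

```text
11.4 [0.5504 0.0424 0.0698] z [ 0.007  0.006 -1.   ] x [1.    0.    0.007] [-0.6 -1.3 -2.6] cap [0.5508 0.0433] 0.0003 togo [ 0.04 -0.02]
```

Centred within 0.5 mm, with the flange underside about level with the rim. Lowering into the pocket.

Emit:
{"fn": "carry_out", "kwargs": {
  "steps": [
    [[0, 0, -0.6], 0, 1]
  ]
}}

```text
time: 11.55
position: [0.5513, 0.0424, 0.0644]
tool_rot: [1.0, 0.0, 0.005, -0.003]
ft_force: [1.6, 0.4, -2.3]
grip_width: 0.0356
```

```bash
python3 ck.py
```

```text
11.8 [0.5505 0.0424 0.0637] z [ 0.007  0.006 -1.   ] x [1.    0.    0.007] [ 0.2  0.3 -2.3] cap [0.5509 0.0433] 0.0003 togo [ 0.03 -0.02]
```

Emit:
{"fn": "carry_out", "kwargs": {
  "steps": [
    [[0, 0, -0.4], 0, 1]
  ]
}}

```text
time: 11.95
position: [0.5511, 0.0424, 0.0602]
tool_rot: [1.0, 0.0, 0.004, -0.003]
ft_force: [0.4, -0.1, -2.6]
grip_width: 0.0354
```

```bash
python3 ck.py
```

```text
12.2 [0.5504 0.0424 0.0597] z [ 0.007  0.006 -1.   ] x [1.    0.001 0.007] [-0.3 -0.4 -1.3] cap [0.5509 0.0433] 0.0003 togo [ 0.03 -0.02]
```

Emit:
{"fn": "carry_out", "kwargs": {
  "steps": [
    [[0, 0, -0.2], 0, 1]
  ]
}}

```text
time: 12.35
position: [0.5502, 0.0427, 0.059]
tool_rot: [1.0, 0.0, 0.003, -0.003]
ft_force: [-3.8, 1.5, 24.8]
grip_width: 0.0354
```

```bash
python3 ck.py
```

```text
12.6 [0.5502 0.0427 0.0591] z [ 0.007  0.006 -1.   ] x [1.    0.001 0.007] [-2.7  1.1  8.2] cap [0.5508 0.0433] 0.0004 togo [ 0.04 -0.02]
```

Contact came at the expected floor height (TCP 0.059, so the underside is at about 0.016). Opening the gripper, then retreating up.

Emit:
{"fn": "carry_out", "kwargs": {
  "steps": [
    [[0, 0, 0], 0, 0],
    [[0, 0, 0], 0, 0],
    [[0, 0, 0], 0, 0],
    [[0, 0, 0], 0, 0],
    [[0, 0, 0], 0, 0]
  ]
}}

```text
time: 13.15
position: [0.5512, 0.0425, 0.0601]
tool_rot: [1.0, 0.0, 0.005, -0.003]
ft_force: [0.0, -0.4, -0.7]
grip_width: 0.0676
```

```bash
python3 st.py 2
```

```text
13.15 [0.5512 0.0425 0.0601] z [ 0.01   0.005 -1.   ] x [1.    0.001 0.01 ] [ 0.  -0.4 -0.7] 0.0676
13.25 [0.5511 0.0425 0.06  ] z [ 0.01   0.005 -1.   ] x [1.    0.001 0.01 ] [-0.9 -0.8 -0.3] 0.0753
```

Emit:
{"fn": "carry_out", "kwargs": {
  "steps": [
    [[0, 0, 4], 0, 0]
  ]
}}

```text
time: 13.35
position: [0.5474, 0.0428, 0.0957]
tool_rot: [1.0, 0.0, -0.001, -0.003]
ft_force: [-0.2, 0.1, -0.4]
grip_width: 0.0823
```

```bash
python3 st.py 3
```

```text
13.35 [0.5474 0.0428 0.0957] z [-0.002  0.007 -1.   ] x [ 1.     0.    -0.002] [-0.2  0.1 -0.4] 0.0823
13.5 [0.5528 0.0423 0.1017] z [ 0.014  0.005 -1.   ] x [1.    0.001 0.014] [-0.4  0.7 -0.8] 0.086
```

Emit:
{"fn": "carry_out", "kwargs": {
  "steps": [
    [[0, 0, 4.5], 0, 1]
  ]
}}

```text
time: 13.6
position: [0.5482, 0.0427, 0.141]
tool_rot: [1.0, 0.0, -0.001, -0.003]
ft_force: [-0.2, 0.2, 0.3]
grip_width: 0.0837
```

```bash
python3 st.py 3
```

```text
13.6 [0.5482 0.0427 0.141 ] z [-0.001  0.007 -1.   ] x [ 1.     0.001 -0.001] [-0.2  0.2  0.3] 0.0837
13.75 [0.5545 0.0422 0.1483] z [ 0.019  0.004 -1.   ] x [1.    0.001 0.019] [0.5 0.2 0.9] 0.0741
```

Emit:
{"fn": "carry_out", "kwargs": {
  "steps": [
    [[0, 0, 4.5], 0, 1]
  ]
}}

```text
time: 13.85
position: [0.5496, 0.0425, 0.1874]
tool_rot: [1.0, 0.0, 0.002, -0.003]
ft_force: [-0.4, 0.1, 0.1]
grip_width: 0.0665
```

```bash
python3 st.py 3; python3 - <<'E'
from h import *
s=snap('scene','scene2');d=snap('side','side2');w=snap('wrist','wrist5')
f=lambda c,P,k:(lambda u:cv2.resize(c['pixels'][u[1]-38:u[1]+37,u[0]-50:u[0]+50],(400,300),interpolation=2))(proj(c,[P])[0].astype(int))
cv2.imwrite('pics/n2.png',np.vstack([np.hstack([f(s,[.551,.043,.04],4),f(d,[.551,.043,.04],4)]),np.hstack([cv2.resize(w['pixels'],(400,300)),cv2.resize(d['pixels'][215:345,255:400],(400,300),interpolation=2)])])[:,:,::-1])
E
```

```text
13.85 [0.5496 0.0425 0.1874] z [ 0.003  0.006 -1.   ] x [1.    0.001 0.003] [-0.4  0.1  0.1] 0.0665
14.0 [0.5557 0.042  0.1944] z [ 0.023  0.004 -1.   ] x [1.    0.001 0.023] [-0.   0.6 -0.2] 0.0549
```

View pics/n2.png

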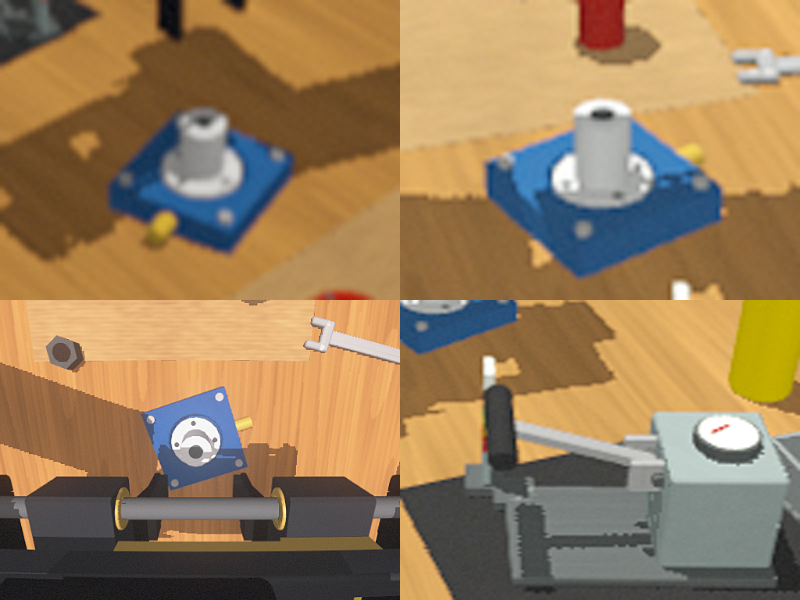

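The crops show the cap upright in the pocket with its flange flush with the block's top and the jaws clear of it. The grey unit's black grip is at about side (291,270). I'll work out where it lies.

```bash
python3 - <<'E'
from h import *
s,d=load('scene2'),load('side2')
g=cv2.cvtColor(d['pixels'],cv2.COLOR_RGB2GRAY)[235:300,276:306]
k,l,st,ce=cv2.connectedComponentsWithStats(cv2.inRange(g,0,62))
for i in range(1,k):
    if st[i,4]>20: print('blk',st[i],ce[i]+[276,235])
P=plane(d,[(291.6,270.5),(289,256),(293,284)],.123);print(P.round(4))
print('in scene',proj(s,P).round())
print('can',plane(d,[(387,250)],0).round(3),'orange grip',plane(d,[(132,288)],.123).round(3), 'housing',plane(d,[(373,273)],.117).round(3))
# hub-top height of the seated cap
c=load('wrist5')
print('bore scene/side predicted',proj(s,[[.551,.043,.072]]),proj(d,[[.551,.043,.072]]))
for n,q in(('s',s),('d',d)):
    u=proj(q,[[.551,.043,.072]])[0]; x0,y0=int(u[0]-9),int(u[1]-7)
    gg=255-cv2.cvtColor(q['pixels'],cv2.COLOR_RGB2GRAY)[y0:y0+13,x0:x0+19].astype(float); gg[gg<110]=0
    yy,xx=np.mgrid[y0:y0+13,x0:x0+19]; print(n,(xx*gg).sum()/gg.sum(),(yy*gg).sum()/gg.sum())
v,u=proj(s,P)[0][::-1].astype(int)
cv2.imwrite('pics/lv.png',cv2.resize(s['pixels'][v-60:v+60,u-80:u+80],(800,600),interpolation=2)[:,:,::-1])
E
```

```text
blk [10 18  4 27 44] [286.72727273 266.20454545]
blk [ 11  18  14  36 142] [293.14084507 276.76760563]
[[ 0.4982 -0.2832  0.123 ]
 [ 0.5068 -0.2442  0.123 ]
 [ 0.4891 -0.3161  0.123 ]]
in scene [[207. 136.]
 [211. 141.]
 [203. 132.]]
can [[ 0.786 -0.15   0.   ]] orange grip [[ 0.224 -0.247  0.123]] housing [[ 0.638 -0.324  0.117]]
bore scene/side predicted [[256.50539535 194.80532653]] [[267.43444074 197.09180144]]
s 255.5983337387497 192.1439126733155
d 268.8166431593794 198.55881523272214
```

View pics/lv.png

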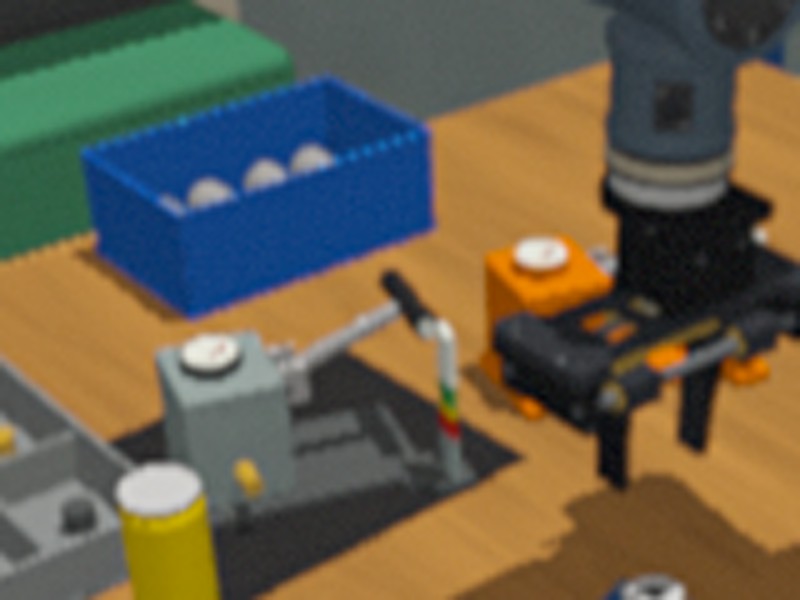

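The scene crop shows the grey unit's black grip at crop (410,300), which is full (209,136). The post is beside it, with the green band at crop (449,398), and the orange look-alike is separate. Triangulating the grip, its ends and the post.

```bash
python3 - <<'E'
from h import *
s,d=load('scene2'),load('side2')
T=lambda a,b:tri(s,[a],d,[b])
print('mid',T((209,136),(291.6,270.5)))
print('near',T((205.,131.6),(293.5,283.)))
print('far',T((213.6,142),(289.5,257)))
print('green plane',plane(s,[(216.8,155.6)],.082))
print('cap bore',tri(s,[(255.6,192.1)],d,[(268.8,198.6)]))
E
```

```text
mid (array([ 0.49513648, -0.27967655,  0.12233168]), np.float64(0.008426668239630643))
near (array([ 0.48751556, -0.31291347,  0.12415139]), np.float64(0.006958888042571271))
far (array([ 0.50527478, -0.23946488,  0.11873858]), np.float64(0.008504716589843583))
green plane [[ 0.51326829 -0.20608369  0.082     ]]
cap bore (array([0.54916332, 0.03324487, 0.07491545]), np.float64(0.005062556980412076))
```

The grip's middle is at about (0.495, −0.28, 0.122), the unit is yawed about −14°, and the height agrees with the stated 123 mm. The two fixed views disagree by 8 mm there, so I'll refine with two wrist views from above.

Emit:
{"fn": "carry_out", "kwargs": {
  "steps": [
    [[-0.8, -4.7, 0.5], -3.5, 1],
    [[-0.8, -4.7, 0.5], -3.5, 1],
    [[-0.8, -4.7, 0.5], -3.5, 1],
    [[-0.8, -4.7, 0.5], -3.5, 1]
  ]
}}

```text
time: 14.55
position: [0.5159, -0.1428, 0.2048]
tool_rot: [0.993, -0.12, 0.001, -0.005]
ft_force: [1.3, -0.1, 0.6]
grip_width: 0.0107
```

```bash
python3 st.py 3
```

```text
14.55 [ 0.5159 -0.1428  0.2048] z [ 0.004  0.009 -1.   ] x [ 0.971 -0.237  0.002] [ 1.3 -0.1  0.6] 0.0107
14.7 [ 0.5164 -0.1446  0.2051] z [ 0.005  0.008 -1.   ] x [ 0.971 -0.241  0.003] [-0.1  0.8 -0.8] 0.0026
```

Emit:
{"fn": "carry_out", "kwargs": {
  "steps": [
    [[-0.6, -4.7, 0], 0, 1],
    [[-0.6, -4.7, 0], 0, 1]
  ]
}}

```text
time: 14.9
position: [0.5029, -0.2321, 0.2022]
tool_rot: [0.993, -0.117, -0.001, -0.008]
ft_force: [0.8, -1.0, 0.2]
grip_width: 0.0007
```

```bash
python3 st.py 3; python3 -c "
from h import *
snap('wrist','wrist6')"; python3 st.py
```

```text
14.9 [ 0.5029 -0.2321  0.2022] z [-0.001  0.016 -1.   ] x [ 0.973 -0.232 -0.005] [ 0.8 -1.   0.2] 0.0007
15.05 [ 0.5028 -0.2339  0.2021] z [-0.001  0.015 -1.   ] x [ 0.971 -0.238 -0.004] [-0.5  0.8 -0.4] 0.0006
15.1 [ 0.5026 -0.2323  0.2022] z [-0.001  0.016 -1.   ] x [ 0.972 -0.236 -0.005] [ 0.6  0.7 -1. ] 0.0003
```

Emit:
{"fn": "carry_out", "kwargs": {
  "steps": [
    [[0, -4.5, 0], 0, 1]
  ]
}}

```text
time: 15.2
position: [0.5015, -0.27, 0.2009]
tool_rot: [0.993, -0.116, -0.005, -0.011]
ft_force: [0.9, -0.0, -0.8]
grip_width: 0.0003
```

```bash
python3 st.py 3; python3 - <<'E'
from h import *
b=snap('wrist','wrist7');a=load('wrist6')
cv2.imwrite('pics/w67.png',cv2.resize(np.hstack([a['pixels'],b['pixels']]),(800,300))[:,:,::-1])
E
```

```text
15.2 [ 0.5015 -0.27    0.2009] z [-0.006  0.024 -1.   ] x [ 0.973 -0.23  -0.012] [ 0.9 -0.  -0.8] 0.0003
15.35 [ 0.503  -0.2768  0.2015] z [-0.002  0.017 -1.   ] x [ 0.972 -0.236 -0.006] [-0.7  0.9 -0.3] 0.0004
```

View pics/w67.png

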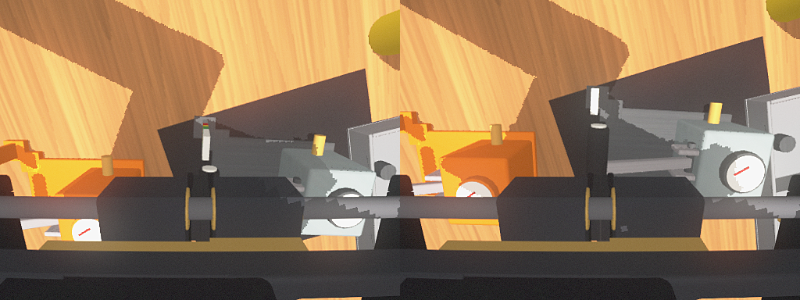

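Both wrist views show the lever aligned with the image. The far end of the grip is at full-resolution (267,215) in wrist6 and (256,161) in wrist7, and the bar lies under the closed fingers. Triangulating that end.

```bash
python3 - <<'E'
from h import *
a,b=load('wrist6'),load('wrist7')
R=[]
for c,(u,v) in((a,(267,215)),(b,(256,161))):
    h=cv2.cvtColor(c['pixels'],cv2.COLOR_RGB2HSV)[v-9:v+10,u-16:u+17]
    k,l,st,ce=cv2.connectedComponentsWithStats(cv2.inRange(h,(0,0,120),(180,80,255)))
    L=[(st[i].tolist(),(ce[i]+[u-16,v-9]).round(1)) for i in range(1,k) if st[i,4]>15];print(L)
    R.append(min(L,key=lambda t:np.hypot(*(t[1]-[u,v])))[1])
p,g=tri(a,[R[0]],b,[R[1]]);print('far end',p,g)
print(plane(a,[R[0]],.123),plane(b,[R[1]],.123))
# bar centre line in b: dark columns rows 175-215
for v in(180,195,210): 
    row=b['pixels'][v,225:290].mean(1); j=np.where(row<60)[0]+225; print(v,j.min(),j.max(),plane(b,[(j.mean(),v)],.128).round(4))
E
python3 st.py
```

```text
[([8, 6, 19, 9, 144], array([267.8, 215.7]))]
[([4, 6, 21, 7, 117], array([254. , 160.8]))]
far end [ 0.51038457 -0.24071844  0.12360948] 4.78960494940901e-05
[[ 0.51037979 -0.24092595  0.123     ]] [[ 0.51033092 -0.24080785  0.123     ]]
180 225 266 [[ 0.5041 -0.2526  0.128 ]]
195 225 265 [[ 0.4988 -0.2627  0.128 ]]
210 225 264 [[ 0.4958 -0.2736  0.128 ]]
15.4 [ 0.5025 -0.2754  0.2014] z [-0.003  0.019 -1.   ] x [ 0.972 -0.235 -0.007] [ 0.   0.7 -0.4] 0.0003
```

The far end is at z=0.1236 (expected 0.123), so the grip's middle is at about (0.501, −0.280). Descending in held rows toward TCP z≈0.114, which puts the tip at 0.092.

Emit:
{"fn": "carry_out", "kwargs": {
  "steps": [
    [[-0.4, -0.3, -3.6], 0, 1]
  ]
}}

```text
time: 15.5
position: [0.5018, -0.2782, 0.1688]
tool_rot: [0.993, -0.117, 0.002, -0.007]
ft_force: [0.6, -0.4, 0.6]
grip_width: 0.0003
```

```bash
python3 st.py 4
```

```text
15.5 [ 0.5018 -0.2782  0.1688] z [ 0.005  0.013 -1.   ] x [ 0.972 -0.233  0.002] [ 0.6 -0.4  0.6] 0.0003
15.7 [ 0.498  -0.2761  0.1649] z [-0.005  0.021 -1.   ] x [ 0.972 -0.234 -0.01 ] [ 0.2 -0.5 -0.4] 0.0007
```

Emit:
{"fn": "carry_out", "kwargs": {
  "steps": [
    [[0, 0, -1.5], 0, 1]
  ]
}}

```text
time: 15.8
position: [0.5, -0.2764, 0.1526]
tool_rot: [0.993, -0.117, -0.001, -0.009]
ft_force: [0.7, -0.2, 4.0]
grip_width: 0.0007
```

```bash
python3 st.py 4
```

```text
15.8 [ 0.5    -0.2764  0.1526] z [-0.001  0.017 -1.   ] x [ 0.973 -0.232 -0.005] [ 0.7 -0.2  4. ] 0.0007
16.0 [ 0.4989 -0.2753  0.1514] z [-0.004  0.021 -1.   ] x [ 0.972 -0.233 -0.009] [-0.1  1.5  3.7] 0.0006
```

Contact came at the predicted height (0.155) with about 4 N, matching the spring. Pressing on.

Emit:
{"fn": "carry_out", "kwargs": {
  "steps": [
    [[-0.2, -0.1, -1.7], 0, 1]
  ]
}}

```text
time: 16.1
position: [0.498, -0.2765, 0.1375]
tool_rot: [0.993, -0.117, -0.002, -0.009]
ft_force: [-2.2, 1.9, 6.1]
grip_width: 0.0002
```

```bash
python3 st.py 4
```

```text
16.1 [ 0.498  -0.2765  0.1375] z [-0.001  0.019 -1.   ] x [ 0.973 -0.232 -0.005] [-2.2  1.9  6.1] 0.0002
16.3 [ 0.4971 -0.2761  0.1357] z [-0.003  0.022 -1.   ] x [ 0.972 -0.233 -0.008] [-0.7  1.9  5. ] 0.0009
```

Emit:
{"fn": "carry_out", "kwargs": {
  "steps": [
    [[0, 0, -1.3], 0, 1]
  ]
}}

```text
time: 16.4
position: [0.4973, -0.2764, 0.1253]
tool_rot: [0.993, -0.117, -0.002, -0.01]
ft_force: [-3.3, 0.1, 6.9]
grip_width: 0.0
```

```bash
python3 st.py 4
```

```text
16.4 [ 0.4973 -0.2764  0.1253] z [-0.003  0.02  -1.   ] x [ 0.972 -0.233 -0.007] [-3.3  0.1  6.9] 0.0
16.6 [ 0.4971 -0.2763  0.1241] z [-0.003  0.021 -1.   ] x [ 0.972 -0.233 -0.008] [-1.9  1.   6.7] 0.0008
```

Emit:
{"fn": "carry_out", "kwargs": {
  "steps": [
    [[-0.1, 0, -1.0], 0, 1]
  ]
}}

```text
time: 16.7
position: [0.4965, -0.2763, 0.1166]
tool_rot: [0.993, -0.118, -0.002, -0.01]
ft_force: [-1.5, 3.4, 7.8]
grip_width: 0.0007
```

```bash
python3 st.py 6; python3 - <<'E'
from h import *
s=snap('scene','scene3');d=snap('side','side3')
f=lambda c:(lambda u:cv2.resize(c['pixels'][u[1]-38:u[1]+37,u[0]-50:u[0]+50],(400,300),interpolation=2))(proj(c,[[.50,-.26,.085]])[0].astype(int))
cv2.imwrite('pics/l3.png',np.hstack([f(s),f(d)])[:,:,::-1])
E
python3 st.py
```

```text
16.7 [ 0.4965 -0.2763  0.1166] z [-0.002  0.02  -1.   ] x [ 0.972 -0.233 -0.007] [-1.5  3.4  7.8] 0.0007
17.0 [ 0.4965 -0.2763  0.116 ] z [-0.003  0.021 -1.   ] x [ 0.972 -0.233 -0.007] [-1.4  1.2  8.2] 0.0003
17.1 [ 0.4965 -0.2763  0.1161] z [-0.003  0.021 -1.   ] x [ 0.972 -0.233 -0.007] [-1.5  2.   6.6] 0.0004
```

View pics/l3.png

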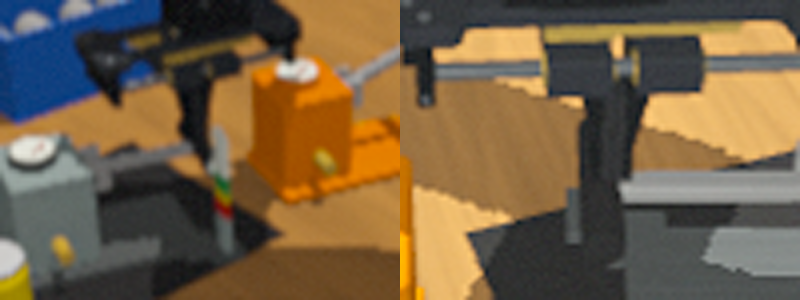

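The side view shows the lever arm level, and the scene view shows the fingertips beside the green band. TCP 0.116 puts the grip at about 0.084 with about 8 N, which is in the green. I'll nudge down 2 mm and hold for over two seconds, watching for drift.

Emit:
{"fn": "carry_out", "kwargs": {
  "steps": [
    [[0, 0, -0.2], 0, 1],
    [[0, 0, 0], 0, 1],
    [[0, 0, 0], 0, 1],
    [[0, 0, 0], 0, 1]
  ]
}}

```text
time: 17.5
position: [0.497, -0.2764, 0.1215]
tool_rot: [0.993, -0.117, -0.002, -0.009]
ft_force: [-2.0, 1.2, 6.7]
grip_width: 0.0006
```

```bash
python3 st.py
```

```text
17.5 [ 0.497  -0.2764  0.1215] z [-0.001  0.019 -1.   ] x [ 0.972 -0.233 -0.006] [-2.   1.2  6.7] 0.0006
```

The spring offset is about 1.9 mm per zero row because the target resets each row. I'll compensate with −0.19 cm per row.

Emit:
{"fn": "carry_out", "kwargs": {
  "steps": [
    [[0, 0, -0.85], 0, 1],
    [[0, 0, -0.2], 0, 1],
    [[0, 0, -0.2], 0, 1],
    [[0, 0, -0.2], 0, 1],
    [[0, 0, -0.2], 0, 1]
  ]
}}

```text
time: 18.0
position: [0.4967, -0.2763, 0.1145]
tool_rot: [0.993, -0.117, -0.002, -0.009]
ft_force: [-2.8, 1.7, 8.3]
grip_width: 0.0001
```

```bash
python3 st.py
```

```text
18.0 [ 0.4967 -0.2763  0.1145] z [-0.001  0.018 -1.   ] x [ 0.973 -0.232 -0.006] [-2.8  1.7  8.3] 0.0001
```

Emit:
{"fn": "carry_out", "kwargs": {
  "steps": [
    [[0, 0, -0.2], 0, 1],
    [[0, 0, -0.2], 0, 1],
    [[0, 0, -0.2], 0, 1],
    [[0, 0, -0.2], 0, 1],
    [[0, 0, -0.2], 0, 1],
    [[0, 0, -0.2], 0, 1],
    [[0, 0, -0.2], 0, 1],
    [[0, 0, -0.2], 0, 1],
    [[0, 0, -0.2], 0, 1],
    [[0, 0, -0.2], 0, 1]
  ]
}}

```text
time: 19.0
position: [0.4967, -0.2762, 0.1137]
tool_rot: [0.993, -0.116, -0.001, -0.007]
ft_force: [-2.1, 0.7, 8.4]
grip_width: 0.0003
```

Emit:
{"fn": "carry_out", "kwargs": {
  "steps": [
    [[0, 0, -0.2], 0, 1],
    [[0, 0, -0.2], 0, 1],
    [[0, 0, -0.2], 0, 1],
    [[0, 0, -0.2], 0, 1],
    [[0, 0, -0.2], 0, 1]
  ]
}}

```text
time: 19.5
position: [0.4966, -0.2762, 0.1133]
tool_rot: [0.993, -0.116, -0.001, -0.007]
ft_force: [-2.5, 1.0, 8.4]
grip_width: 0.0005
```

Emit:
{"fn": "carry_out", "kwargs": {
  "steps": [
    [[0, 0, -0.2], 0, 1],
    [[0, 0, -0.2], 0, 1],
    [[0, 0, -0.2], 0, 1],
    [[0, 0, -0.2], 0, 1],
    [[0, 0, -0.2], 0, 1],
    [[0, 0, -0.2], 0, 1],
    [[0, 0, -0.2], 0, 1],
    [[0, 0, -0.2], 0, 1],
    [[0, 0, -0.2], 0, 1],
    [[0, 0, -0.2], 0, 1]
  ]
}}

```text
time: 20.5
position: [0.4966, -0.2761, 0.1126]
tool_rot: [0.993, -0.115, -0.001, -0.005]
ft_force: [-1.9, 1.5, 8.5]
grip_width: 0.0008
```

```bash
python3 st.py; python3 - <<'E'
from h import *
s=snap('scene','scene4');d=snap('side','side4')
u=proj(s,[[.505,-.25,.085]])[0].astype(int)
A=cv2.resize(s['pixels'][u[1]-30:u[1]+30,u[0]-40:u[0]+40],(400,300),interpolation=2)
cv2.imwrite('pics/l4.png',np.vstack([np.hstack([A,cv2.resize(d['pixels'],(400,300),interpolation=3)]),np.hstack([cv2.resize(s['pixels'],(400,300),interpolation=3),cv2.resize(d['pixels'][140:260,180:340],(400,300))])])[:,:,::-1])
E
python3 st.py
```

```text
20.5 [ 0.4966 -0.2761  0.1126] z [ 0.    0.01 -1.  ] x [ 0.974 -0.228 -0.002] [-1.9  1.5  8.5] 0.0008
20.6 [ 0.4966 -0.2761  0.1126] z [ 0.     0.011 -1.   ] x [ 0.974 -0.228 -0.002] [-2.1  1.4  8.2] 0.0007
```

View pics/l4.png

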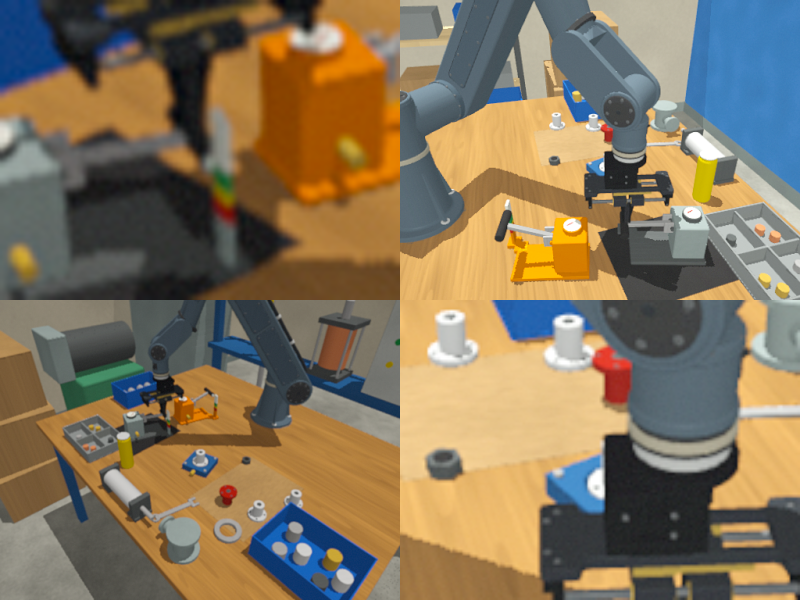

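The final views show the lever arm about level, the cap seated in the nest, and the red cap and other loose things where they were. TCP z is 0.1126, so the grip is at about 0.081, and it has held steady in the green for more than 2.5 s. Handing in.

```bash
python3 -c "
from h import *
robot.hand_in(); o=robot.get_obs(); print(o['time'],o['position'],o['ft_force'])"
```

```text
the job is handed in; nothing more can be done
the job is handed in; nothing more can be done
```

The aluminium cap nearest the base is in the blue nest's pocket, flange down and released. The lever was still pressed in the green when I handed in at about 20.6 s, well under the 54 s limit.

**Cap**
- It was centred within about 0.5 mm before lowering.
- Contact came at the expected floor height, with the underside at about 16 mm.
- After release, the pictures show the flange flush with the block's top.

**Lever**
- The spring first pushed back at the predicted height, at about 4 N.
- At the end, fingertip height and force put the grip at about 81 mm (green is 73 to 90 mm) with about 8.4 N. It had been steady there for about 2.6 s, and the lowest point I measured was about 80.6 mm, so it never came near the red.

**Checks that disagreed or fell short**
- The scene and side cameras disagreed by 5–8 mm in triangulation. I used two-position wrist views instead, which agreed to 0.2 mm on the nest.
- For the seated cap's hub top, the scene/side reading was 75 mm against the expected 72 mm. It was too loose to confirm full seating.
- The fingers hid the grip at the end, so its final height comes from the fingertip position and force; the side view shows the lever arm level, which agrees.
- During the first zero-motion hold the spring lifted the grip by about 5 mm, to about 89.5 mm. I re-pressed and compensated before counting the hold.
- In the last pictures the red cap and the other loose things visible look unmoved.

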